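# Demagnetise the red precision screwdriver in the bench demagnetiser

## Robot

A 7-joint arm with a two-finger parallel gripper is mounted at the origin on a cart in front of the work surface, level with it; the furniture and walls round the work are solid. World frame = base frame: x ahead of the robot, y to its left, z up, the work surface at z = 0. Lengths are in m, angles in rad, forces in N, time in s.
With the tool pointing down it reaches from about 0.35 to 0.9 m from the base axis. Payload 8.1 kg.
Tool frame: the origin (TCP) lies between the finger pads; the fingertips stand ahead of it and the grasp point (between the pads) is the TCP (arm.nose_length is the z of the fingertips in the tool frame, in m); z points along the fingers, y is the line along which they close (so a half turn about z gives the same grasp; the last joint's range is limited). The gripper opens to 92 mm and grips with 3 to 60 N. Pads are 19 mm wide; open, the fingers measure 130 mm over their backs; the gripper's body (75 mm by 190 mm) begins 47 mm behind the grasp point.
Start: joints at [-1.382, 0.434, 0.025, 1.573, -0.012, 1.134, -0.075], TCP at [0.18, 0.599, 0.215] pointing down, gripper open.
Joint ranges: [-2.62, 2.62], [-0.44, 2.09], [-1.27, 1.32], [0.08, 2.57], [-1.32, 4.46], [0.12, 2], [-2.74, 2.74]. Speed limits (rad/s): [2.22, 2.22, 3.01, 3.01, 3.14, 3.14, 3.14].

## Interface

Orientations are given as a rotation vector (axis times angle).
In Python, from cell import sensors, optics, arm gives the robot as it stands.
- The arm moves only by the tool arm_command, never from a script. Its argument "deltas" is one flat list of numbers, 7 for each row, row after row: the turn, a rotation vector about the world's x, y, z as a fraction of full scale, then the shift along the world's x, y, z as a fraction of full scale, then the finger opening in mm, from 0 to 91.8. In form: [wx, wy, wz, dx, dy, dz, fingers, wx, wy, wz, dx, dy, dz, fingers, ...]. A call has 1 to 20 rows; each row is the pose to reach, as a shift and turn from the pose commanded when the call began; what a row does not reach only later rows make up. Full scale, the value 1, is 1 m for a shift and 90 degrees for a turn. A row lasts 1/10 s, in which the tool goes at most 50 mm and 8.59 degrees, less where a joint would pass 70% of its speed; a pose out of reach is approached as far as the arm can. A call with a number of a shift or a turn outside -1 to 1 is refused whole. A call with a gripper value outside its range is refused whole. The fingers move at their own pace and stop on an object; "force" is the grip in N (left out, the last holds). Time passes only in rows, so rows that repeat a pose let the fingers close. It gives the time, the measured TCP pose, the force, the opening and the grip force at its end, in the units of the state.
- sensors.observe(): the state, without advancing time (a new reading comes with each control period).
- optics.get_image(name): name is "scene" or "top" or "wrist"; returns the picture (384x512x3 uint8, blue, green, red); there is no depth.
- optics.calibration(name): a dict with "camera_matrix" (3x3 intrinsics, pixels), "rvec" (rotation vector, rad) and "tvec" (3), from world to camera coordinates, as OpenCV has them. Camera axes: x right, y down, z forward; pixel columns grow to the right and rows downward; lengths in m; the calibration is good to about 2 mm. A picture is of the moment at which its call begins: read the wrist's pose just before it. calibration takes no time and is no camera call; for the wrist camera it gives the pose at the moment of the call.
- arm.sign_off(): hands the job in; it is judged then, once.
The state is a dict: "clock": time; "joints": joint angles; "dq": joint speeds; "joint_efforts": joint torques, N m; "position": TCP position; "ee_rot": TCP orientation; "force": force on the tool from outside, world axes, zero at the start; "ft_torque": the same for the moment, N m; "width": opening from 0.0 (shut) to 1.0 (fully open); "gripper_force": force on a finger pad.
Only numpy, scipy, OpenCV 4.12 (cv2) and the standard library are available. Lean on these libraries where they do the work, as an engineer would, in place of code of your own. Each camera call takes 0.05 s, during which the arm holds its last target. There are 200 camera calls.

## Task

The red-handled screwdriver has picked up magnetism. First start the bench demagnetiser by pressing its red plunger right down to its stop and letting it spring back; then draw the red screwdriver out of the stand by its handle and lower its steel shank, tip down, into the round bore until the tip is about 40 mm below the bore's mouth, never letting the screwdriver touch the machine (the alternating field would hammer it against the coil lining). The program finishes while still holding the screwdriver in the gripper there, upright, still and centred in the bore; leave the other screwdrivers and the loose things on the bench where they are.

Things in the scene. Friction and masses are not known exactly. Their poses are not given: they have to be found in the camera images.
- plunger_top (a point): Centre of the crown of the demagnetiser's red mushroom-headed start plunger (head 29 mm across, inside a fixed steel guard ring 43 mm across whose rim lies 19 mm below the crown). It is pushed straight down: 10 mm of travel, a spring of 1.6 N at the top and about 4 N at the stop. It springs back up when let go. z up.
- start_plunger (a joint): Travel of the red start plunger in m: 0 is up, 0.010 is down at its hard stop.
- bore_mouth (a point): Centre of the mouth of the demagnetiser's bore, on the upper rim of the steel collar (44 mm across), 68 mm above the work surface. The bore is vertical, round, 16 mm in diameter, and goes right through to the work surface. z up; the control housing with the plunger lies on its -y side, the plunger's axis 82 mm away in y and 12 mm in -x.
- demag: Bench demagnetiser, fixed: black ribbed coil head (88 x 76 mm, 62 mm high, bore in its middle) joined at its -y side to a grey control housing (92 x 82 mm, 56 mm high; the plunger stands on it and rises to 83 mm). Whole footprint 92 mm in x, 157 mm in y. Origin: on the work surface under the middle of the whole; z up, -x the front.
- driver_stand: Fixed screwdriver stand: blue plate (60 x 156 mm, top 80 mm above the work surface) on steel spacers and a dark base (72 x 164 mm). Three 9.5 mm holes along its y axis, 50 mm apart, the middle one over the origin; a screwdriver stands upright in each, handle up, reaching 170 mm above the work surface (carry a tip above or clear of them). The order changes. Origin: underside centre; z up.
- red_handle (a point): Centre of the red screwdriver's handle. Handle upright at the start, 90 mm long and 17 mm thick (to grip, treat it as square, 17 mm over the flats, flats facing the stand's x and y axes), reaching 45 mm above and below this point, so 80 to 170 mm above the work surface at the start. Its own y axis points along the screwdriver from tip to handle (up at the start), its x axis along the stand's x. Whole screwdriver 154 mm, 24 to 42 g.
- red_tip (a point): Tip of the red screwdriver's steel shank, on its axis, 109 mm below red_handle. The shank is 64 mm long and 3.3 mm thick (square, 4.7 mm over the corners). y axis from tip to handle (up).
- yellow_handle (a point): Centre of the handle (87 mm long, 16 mm thick) of the yellow screwdriver in the stand: leave it there.
- blue_handle (a point): Centre of the handle (87 mm long, 15 mm thick) of the blue screwdriver in the stand: leave it there.
- loupe_mid (a point): Middle of a black jeweller's loupe, 34 mm across, 36 mm high, standing loose: leave it.
- glue_bottle_mid (a point): Point on the axis, 30 mm up, of a white nozzle bottle with a red collar, 30 mm across, 98 mm high, standing loose: leave it.
- tape_roll_mid (a point): Middle of a brown tape roll, 68 mm across, 40 mm high, lying loose: leave it.
- side_cutter_mid (a point): Middle of red-handled side cutters, 118 x 51 mm, 12 mm thick, lying loose: leave them.
Not all that is in view belongs to the job. Leave any green look-alike of the part that bears red_handle alone.

How it is judged:
By the outcome, as a careful person would: the job done as asked, in the order asked, and still so for the second after the job is handed in, while the arm keeps its last pose, push and grip.
It also fails if it takes over 64 s, if anything falls off the work surface, if the arm or the gripper's body presses on something with over 40 N, if the wrist force passes 120 N, or if a joint passes its speed limit or range.

## Working session

There is one attempt and no reset: what is moved stays moved. The work goes in short steps, Python scripts to look and compute and a tool call to move; the robot and the scene stay as the last step left them, time stands still between calls to the robot, and variables do not carry over. Pictures are saved under pics/ and viewed, at most 10 in all, crops included, and the job is handed in when it is done.

Besides the shell and the picture viewer there is one more tool, called after "Emit:" in YAML: its name, and indented under it one key for each argument. arm_command: Moves the arm, as the interface text tells. Its arguments: {"type":"object","properties":{"deltas":{"type":"array","items":{"type":"number"}},"force":{"type":"number"}},"required":["deltas"]}

```bash
mkdir -p pics
python3 - <<'E'
from cell import sensors, optics, arm
import cv2,numpy as np
s=sensors.observe();print(s, arm.nose_length)
for n in("scene","top"):
    cv2.imwrite(f"pics/{n}0.png",optics.get_image(n)); c=optics.calibration(n);R=cv2.Rodrigues(np.array(c["rvec"]))[0];print(n,-R.T@np.array(c["tvec"]).ravel(),R.tolist(),c["camera_matrix"])
E
```

```text
{'clock': 0.0, 'joints': array([-1.38158698,  0.43520185,  0.02496762,  1.57411613, -0.01160868,
        1.13395877, -0.07509789]), 'dq': array([-9.74365115e-04,  7.42605958e-04, -8.81101063e-04,  2.72938184e-04,
       -3.18475974e-03,  6.89324704e-05,  6.74263965e-04]), 'joint_efforts': array([ 1.08860909e-04, -6.67864394e+01,  9.85373519e-01, -3.14445877e+01,
       -6.03921711e-02,  4.33522963e-02,  1.81275191e-04]), 'position': array([0.17970253, 0.59805865, 0.21405067]), 'ee_rot': array([-4.56838256e-01, -3.10810277e+00,  2.41285640e-03]), 'force': array([-0.29271038,  0.92692525,  0.23986586]), 'ft_torque': array([ 0.01433131,  0.04546538, -0.02252121]), 'gripper_force': 0.0, 'width': 0.9964961284504372} 0.019
scene [-0.13631449  0.65520382  0.65379042] [[-0.5144128069052167, -0.8574865838410454, 0.00980931315180289], [-0.497980742810204, 0.289390868294397, -0.8174766694762688], [0.6981365510285892, -0.4254053171746083, -0.5758781748230065]] [[431.51471672   0.         253.70426672]
 [  0.         431.51471672 192.80349565]
 [  0.           0.           1.        ]]
top [0.3790376  0.24981585 0.95151283] [[-0.0071278626882632645, -0.9993619428510678, 0.03499858217752033], [-0.9862294138048995, 0.0012424927530607643, -0.16537835274848783], [0.16522934642351503, -0.0356954253749409, -0.9856089993946687]] [[394.47590513   0.         257.76482289]
 [  0.         394.47590513 190.22225603]
 [  0.           0.           1.        ]]
```

View pics/scene0.png

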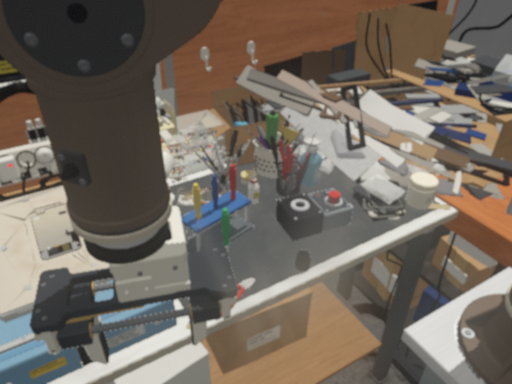

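View pics/top0.png

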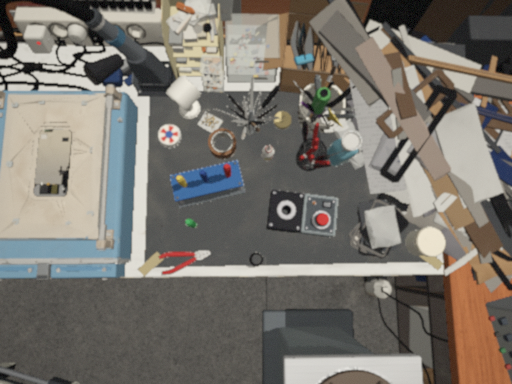

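The scene picture shows yellow (196,200), blue (214,190), red (233,180) drivers in the blue stand and the plunger at (333,196). In the top view the red handle's top is at (227,170), the bore at (286,210) and the plunger at (322,219).
Possible mix-ups, by top pixel: green look-alike (190,223), red side cutters (180,262), red tool (318,150), red plunger (322,219). I choose (227,170), the red one in the stand, and check it in a crop.

```bash
cat > h.py <<'E'
import cv2,numpy as np
from cell import sensors, optics, arm
def ray(c,uv,z):
    R=cv2.Rodrigues(np.array(c["rvec"],float))[0];C=-R.T@np.array(c["tvec"],float).ravel()
    d=R.T@np.linalg.solve(np.array(c["camera_matrix"]),[uv[0],uv[1],1.]);return C+d*(z-C[2])/d[2]
def proj(c,p): return cv2.projectPoints(np.array([p],float),np.array(c["rvec"],float),np.array(c["tvec"],float),np.array(c["camera_matrix"]),None)[0].ravel()
E
python3 - <<'E'
from h import *
t=cv2.imread("pics/top0.png");s=cv2.imread("pics/scene0.png")
a=cv2.resize(t[150:240,165:345],None,fx=4.4,fy=4.4,interpolation=cv2.INTER_CUBIC)[:,:792]
b=cv2.resize(s[155:245,180:360],None,fx=2.2,fy=2.2,interpolation=cv2.INTER_CUBIC)
o=np.zeros((600,792,3),np.uint8);o[:396]=a;o[400:598,:396]=b;cv2.imwrite("pics/c1.png",o)
c=optics.calibration("top");d=optics.calibration("scene")
for n,uv,z in(("red",(227,169),.17),("yel",(181,180),.168),("bore",(286.5,210),.068),("pl",(322,219),.083)):
    p=ray(c,uv,z);print(n,p,proj(d,p))
E
```

```text
red [0.55365614 0.28346965 0.17      ] [234.47934445 166.6424423 ]
yel [0.53141577 0.37569034 0.168     ] [199.52965642 184.67888003]
bore [0.48176309 0.15318025 0.068     ] [300.6087281  204.13513812]
pl [0.45969352 0.07616344 0.083     ] [333.9557344  193.77801893]
```

View pics/c1.png

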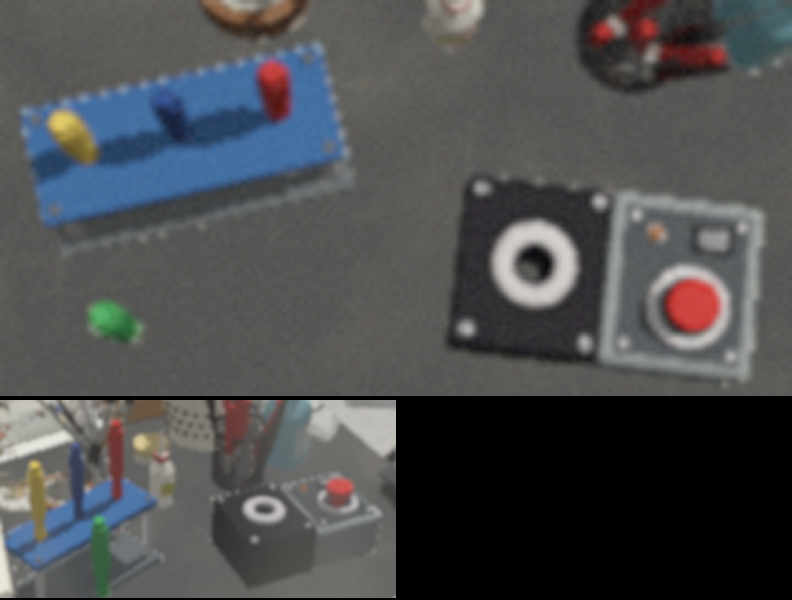

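The crop shows the red driver in the stand with its top at crop (273,73), the bore at (535,262) and the plunger at (692,305). Bore-to-plunger is 80 mm against 83 expected, and the stand is yawed about 13°. I'm moving above the plunger with the fingers shut and the tool y axis along the stand's x.

Emit:
arm_command:
  deltas: [0, 0, -0.1, 0, 0, 0.04, 0, 0, 0, -0.667, 0.28, -0.522, 0.04, 0, 0, 0, -0.667, 0.28, -0.522, 0.04, 0, 0, 0, -0.667, 0.28, -0.522, 0.04, 0, 0, 0, -0.667, 0.28, -0.522, 0.04, 0, 0, 0, -0.667, 0.28, -0.522, 0.04, 0, 0, 0, -0.667, 0.28, -0.522, 0.04, 0, 0, 0, -0.667, 0.28, -0.522, 0.04, 0, 0, 0, -0.667, 0.28, -0.522, 0.04, 0, 0, 0, -0.667, 0.28, -0.522, 0.04, 0, 0, 0, -0.667, 0.28, -0.522, 0.04, 0, 0, 0, -0.667, 0.28, -0.522, 0.04, 0, 0, 0, -0.667, 0.28, -0.522, 0.04, 0, 0, 0, -0.667, 0.28, -0.522, 0.04, 0, 0, 0, -0.667, 0.28, -0.522, 0.04, 0, 0, 0, -0.667, 0.28, -0.522, 0.04, 0, 0, 0, -0.667, 0.28, -0.522, 0.04, 0]

```text
clock: 1.8
position: [0.4593, 0.0779, 0.2547]
ee_rot: [-1.947, -2.465, 0.0]
force: [0.5, 0.1, 0.3]
width: 0.006
gripper_force: 0.0
```

Run:
```python
from h import *
s=sensors.observe();print(s["position"],s["ee_rot"],s["width"],s["force"],s["joints"])
w=optics.get_image("wrist");c=optics.calibration("wrist")
import pickle;pickle.dump(c,open("w1.pkl","wb"))
cv2.imwrite("pics/w1.png",cv2.resize(w,(768,576)))
R=cv2.Rodrigues(np.array(c["rvec"]))[0];print(-R.T@np.array(c["tvec"]).ravel(),R[2])
for p in([.482,.153,.068],[.46,.076,.083]):print(proj(c,p)*1.5)
```

```text
[0.45925772 0.07794195 0.25466154] [-1.94692063e+00 -2.46490670e+00  2.37641721e-04] 0.006163578596041761 [0.52792126 0.12236312 0.32319512] [-0.78905966  0.13365677  0.58071694  1.91781724 -0.08191692  1.11361685
  0.05756061]
[0.44233829 0.15407364 0.42467545] [ 0.06673381 -0.28280975 -0.95685174]
[425.32588639 179.20286976]
[378.57712866 264.55658852]
```

View pics/w1.png

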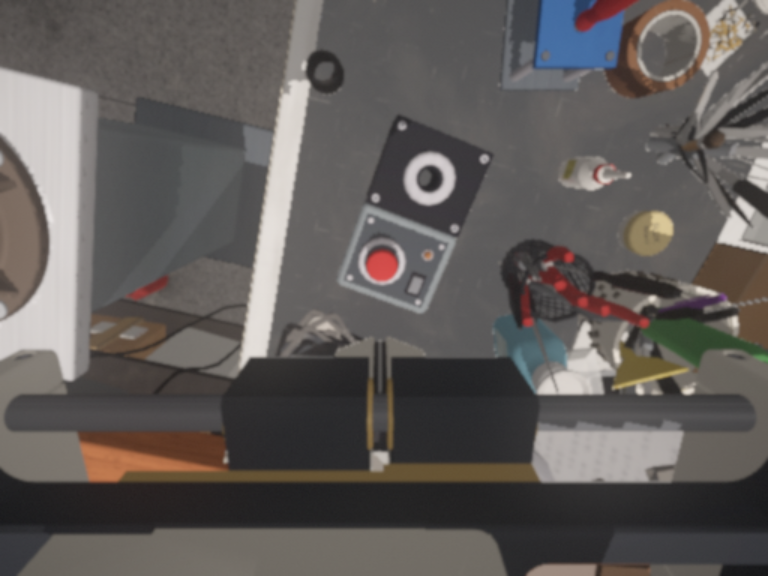

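The wrist view shows the bore at (430,178) and plunger crown at (381,265) in the enlarged image. A pot with red pliers around (550,280) may be near the gripper body, so I'm checking clearance.

Run:
```python
from h import *
import pickle
c=pickle.load(open("w1.pkl","rb"));t=optics.calibration("top")
b=ray(c,(430/1.5,178/1.5),.068);p=ray(c,(381/1.5,265/1.5),.083)
print("bore",b,"pl",p,np.hypot(*(b-p)[:2]))
print("top bore",ray(t,(286.6,209.5),.068),"pl",ray(t,(322.3,219.3),.083))
print("red top/base",ray(t,(227,167),.17),ray(t,(228.2,176),.08))
print("stand plate corners",[ray(t,(165+u/4.4,150+v/4.4),.08)[:2] for u,v in((22,110),(320,44),(348,158),(42,222))])
for z in(0,.1,.15):print(z,"cup left edge",ray(c,(502/1.5,270/1.5),z),ray(t,(297,155),z),"pliers",ray(c,(527/1.5,322/1.5),z),ray(t,(319,165),z),ray(c,(495/1.5,330/1.5),z))
```

```text
bore [0.48555376 0.15484371 0.068     ] pl [0.46210045 0.0761006  0.083     ] 0.0821616354564884
top bore [0.48289844 0.15293171 0.068     ] pl [0.4590241  0.07551626 0.083     ]
red top/base [0.55779891 0.28349346 0.17      ] [0.55765813 0.28455949 0.08      ]
stand plate corners [array([0.55993564, 0.41457916]), array([0.59465454, 0.26320291]), array([0.53498732, 0.24887124]), array([0.50238802, 0.40288961])]
0 cup left edge [0.59343713 0.08162091 0.        ] [0.62747905 0.11682654 0.        ] pliers [0.63900263 0.03162417 0.        ] [0.60198028 0.06246994 0.        ] [0.60753361 0.01435835 0.        ]
0.1 cup left edge [0.55785729 0.09868164 0.1       ] [0.60136889 0.13080315 0.1       ] pliers [0.59269331 0.06045782 0.1       ] [0.57854994 0.0821592  0.1       ] [0.56863442 0.04725766 0.1       ]
0.15 cup left edge [0.54006737 0.107212   0.15      ] [0.58831382 0.13779146 0.15      ] pliers [0.56953864 0.07487465 0.15      ] [0.56683477 0.09200384 0.15      ] [0.54918482 0.06370731 0.15      ]
```

The pliers are too close for that yaw, so I'm turning back +60° for the press and descending to just above the crown.

Emit:
arm_command:
  deltas: [0, 0, 0.667, 0.001, -0.002, 0, 0, 0, 0, 0.667, 0.001, -0.002, 0, 0, 0, 0, 0.667, 0.001, -0.002, 0, 0, 0, 0, 0.667, 0.001, -0.002, 0, 0, 0, 0, 0.667, 0.001, -0.002, -0.04, 0, 0, 0, 0.667, 0.001, -0.002, -0.08, 0, 0, 0, 0.667, 0.001, -0.002, -0.12, 0, 0, 0, 0.667, 0.001, -0.002, -0.14, 0, 0, 0, 0.667, 0.001, -0.002, -0.145, 0, 0, 0, 0.667, 0.001, -0.002, -0.145, 0, 0, 0, 0.667, 0.001, -0.002, -0.145, 0]

```text
clock: 2.95
position: [0.4616, 0.0751, 0.1109]
ee_rot: [0.456, 3.107, 0.001]
force: [-0.6, -0.1, -0.3]
width: 0.005
gripper_force: 0.0
```

Emit:
arm_command:
  deltas: [0, 0, 0, 0, 0, -0.006, 0, 0, 0, 0, 0, 0, -0.01, 0, 0, 0, 0, 0, 0, -0.013, 0, 0, 0, 0, 0, 0, -0.016, 0, 0, 0, 0, 0, 0, -0.018, 0, 0, 0, 0, 0, 0, -0.019, 0, 0, 0, 0, 0, 0, -0.019, 0]

```text
clock: 3.65
position: [0.4608, 0.0745, 0.0907]
ee_rot: [-0.457, -3.108, 0.0]
force: [0.0, -0.4, 0.8]
width: 0.005
gripper_force: 0.0
```

Emit:
arm_command:
  deltas: [0, 0, 0, 0, 0, -0.002, 0, 0, 0, 0, 0, 0, -0.004, 0, 0, 0, 0, 0, 0, -0.004, 0, 0, 0, 0, 0, 0, -0.004, 0]

```text
clock: 4.05
position: [0.4608, 0.0746, 0.0868]
ee_rot: [-0.457, -3.108, -0.0]
force: [-0.5, -0.1, 0.1]
width: 0.005
gripper_force: 0.0
```

Run:
```python
from h import *
s=sensors.observe();print(s["position"],s["force"])
w=optics.get_image("wrist");v=optics.get_image("scene")
a=cv2.resize(w,(640,480));b=cv2.resize(v[170:250,260:370],None,fx=4,fy=4,interpolation=cv2.INTER_CUBIC)
o=np.zeros((580,800,3),np.uint8);o[:260,:440]=cv2.resize(w[30:290,36:476],(440,260));o[260:580,:440]=b;cv2.imwrite("pics/p1.png",o)
```

```text
[0.46081863 0.07457819 0.08681765] [-0.46380637 -0.0633163   0.08831269]
```

View pics/p1.png

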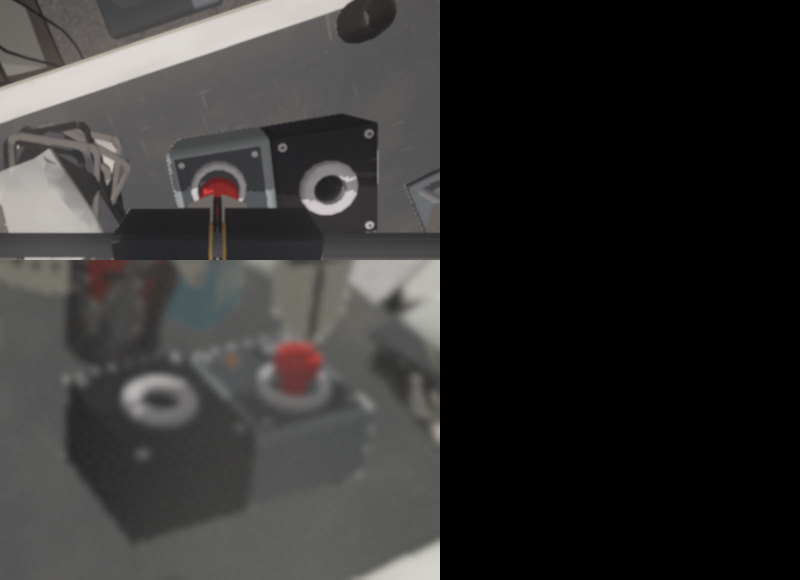

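The composite shows the fingertips at scene pixel ≈(337,189), just above a crown at ≈(334,196) that seems not to be depressed; the wrist crop has the tip at full-frame ≈(253,225). The force is near zero, so I'm comparing with the projections.

Run:
```python
from h import *
s=sensors.observe();p=s["position"];w=optics.calibration("wrist");d=optics.calibration("scene")
for n,q in(("tip",p-[0,0,.019]),("tcp",p),("crown up",[.4605,.0758,.083]),("crown dn",[.4605,.0758,.073]),("bore",[.484,.154,.068])):print(n,q,"wrist",proj(w,q),"scene",proj(d,q))
v=optics.get_image("wrist");hsv=cv2.cvtColor(v,cv2.COLOR_BGR2HSV)
m=cv2.inRange(hsv,(0,130,80),(8,255,255))|cv2.inRange(hsv,(172,130,80),(180,255,255))
n,l,st,ce=cv2.connectedComponentsWithStats(m);print([(st[i].tolist(),ce[i]) for i in range(1,n) if st[i][4]>60])
sc=optics.get_image("scene");tp=optics.get_image("top")
o=np.hstack([cv2.resize(v[170:290,180:330],(500,400),interpolation=cv2.INTER_CUBIC),cv2.resize(tp[190:250,290:335],(300,400),interpolation=cv2.INTER_CUBIC)]);cv2.imwrite("pics/p2.png",o)
```

```text
tip [0.46084666 0.0745631  0.06786282] wrist [252.86122505 219.9718703 ] scene [333.40976532 198.65364022]
tcp [0.46084666 0.0745631  0.08686282] wrist [252.82096152 230.66622999] scene [334.37154597 191.95091907]
crown up [0.4605, 0.0758, 0.083] wrist [254.40389464 227.405815  ] scene [333.85276289 193.55683083]
crown dn [0.4605, 0.0758, 0.073] wrist [254.3491827  221.78931241] scene [333.34766635 197.08848652]
bore [0.484, 0.154, 0.068] wrist [364.52384926 219.18329744] scene [299.73770424 203.73655194]
[([236, 208, 38, 21, 575], array([254.64      , 218.03478261]))]
```

View pics/p2.png

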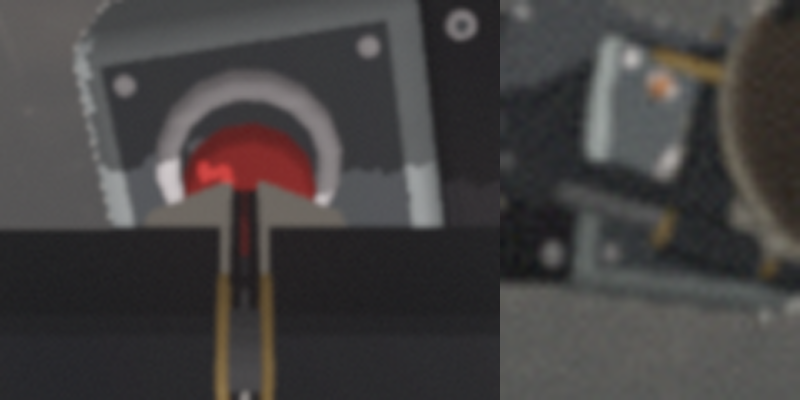

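The wrist crop shows the fingertips centred over the red head (tips at ≈(253,225), head's front edge at row ≈208). I'm working out from the head's edge and width whether the head is down.

Run:
```python
from h import *
w=optics.calibration("wrist");s=sensors.observe();p=s["position"]
for z in(.083,.078,.073):
    a=[proj(w,[.4605+.0145*np.cos(t),.0758+.0145*np.sin(t),z]) for t in np.linspace(0,6.28,60)];a=np.array(a);print(z,a.min(0),a.max(0),np.ptp(a,0))
for z in (.064,):
    a=np.array([proj(w,[.4605+.0215*np.cos(t),.0758+.0215*np.sin(t),z]) for t in np.linspace(0,6.28,60)]);print("ring",a.min(0),a.max(0))
R=cv2.Rodrigues(s["ee_rot"])[0]
for x in(-.0095,.0095):
  for z in(0,.01,.019):print("tip",x,z,proj(w,p+R@[x,0,z]))
print(s["force"],s["clock"])
```

```text
0.083 [233.34174459 207.5524664 ] [275.4247228  246.35263375] [42.08297821 38.80016735]
0.078 [233.8350806  205.11288267] [274.87619456 243.0773147 ] [41.04111396 37.96443203]
0.073 [234.30456608 202.79366565] [274.35415714 239.95687884] [40.04959106 37.1632132 ]
ring [225.81886047 189.80260546] [282.74328498 242.91410817]
tip -0.0095 0 [252.86045507 243.41496244]
tip -0.0095 0.01 [252.88104973 237.0020425 ]
tip -0.0095 0.019 [252.89794901 231.7398158 ]
tip 0.0095 0 [252.84621912 217.60611421]
tip 0.0095 0.01 [252.86811531 212.29612135]
tip 0.0095 0.019 [252.88603477 207.95051458]
[-1.4616038  -1.05968688 -0.73457695] 4.3
```

The evidence (head edge at the "up" position, tips appearing higher than nominal, no force) says no contact yet. Lowering in small steps.

Emit:
arm_command:
  deltas: [0, 0, 0, 0, 0, -0.002, 0, 0, 0, 0, 0, 0, -0.004, 0, 0, 0, 0, 0, 0, -0.004, 0]

```text
clock: 4.6
position: [0.4606, 0.0745, 0.0825]
ee_rot: [-0.457, -3.108, 0.0]
force: [-0.3, 0.2, 0.8]
width: 0.005
gripper_force: 0.0
```

Emit:
arm_command:
  deltas: [0, 0, 0, 0, 0, -0.002, 0, 0, 0, 0, 0, 0, -0.004, 0, 0, 0, 0, 0, 0, -0.004, 0]

```text
clock: 4.9
position: [0.4606, 0.0745, 0.0786]
ee_rot: [-0.457, -3.108, 0.0]
force: [0.6, 0.2, 0.4]
width: 0.001
gripper_force: 0.0
```

Run:
```python
from h import *
w=optics.calibration("wrist");s=sensors.observe();p=s["position"];print(p,s["force"],s["joint_efforts"])
v=optics.get_image("wrist");hsv=cv2.cvtColor(v,cv2.COLOR_BGR2HSV)
m=cv2.inRange(hsv,(0,130,80),(8,255,255))|cv2.inRange(hsv,(172,130,80),(180,255,255))
n,l,st,ce=cv2.connectedComponentsWithStats(m);print([st[i].tolist() for i in range(1,n) if st[i][4]>60])
for z in(.083,.078,.073):
    a=np.array([proj(w,[.4605+.0145*np.cos(t),.0758+.0145*np.sin(t),z]) for t in np.linspace(0,6.28,60)]);print(z,a.min(0),a.max(0))
t=optics.get_image("scene")
o=np.hstack([cv2.resize(v[160:280,180:330],(450,360),interpolation=cv2.INTER_CUBIC),cv2.resize(t[175:220,315:358],(344,360),interpolation=cv2.INTER_CUBIC)]);cv2.imwrite("pics/p3.png",o)
```

```text
[0.4606387  0.07452608 0.07855812] [0.59505445 0.16671603 0.41953169] [ 2.90519628e-02 -4.84428549e+01  4.57275957e+00 -2.12162769e+01
 -2.31844647e-02 -1.03159828e-02  4.07047395e-02]
[[235, 212, 40, 17, 425]]
0.083 [232.65587396 212.21380151] [276.58618622 252.47400162]
0.078 [233.19076886 209.5479147 ] [275.98681145 248.91029824]
0.073 [233.6987224  207.01917836] [275.41759419 245.52201464]
```

View pics/p3.png

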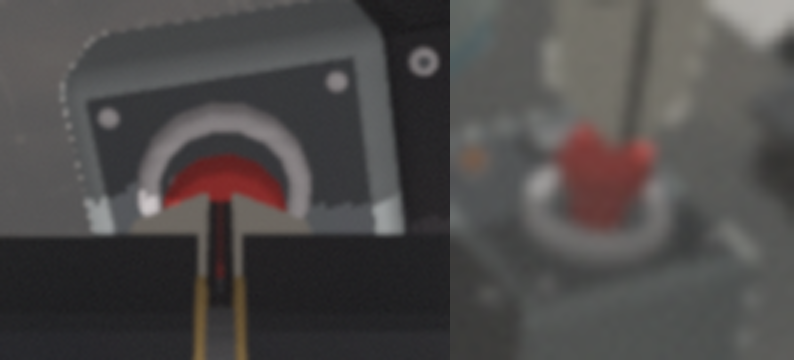

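The tips now visibly meet the crown (notch in the red at scene ≈(335,194)), so contact is close; continuing in small steps while watching the force.

Emit:
arm_command:
  deltas: [0, 0, 0, 0, 0, -0.002, 0, 0, 0, 0, 0, 0, -0.003, 0, 0, 0, 0, 0, 0, -0.003, 0, 0, 0, 0, 0, 0, -0.003, 0]

```text
clock: 5.4
position: [0.4608, 0.0746, 0.0758]
ee_rot: [0.457, 3.108, 0.0]
force: [-0.5, -0.0, 0.5]
width: 0.007
gripper_force: 0.0
```

Emit:
arm_command:
  deltas: [0, 0, 0, 0, 0, -0.002, 0, 0, 0, 0, 0, 0, -0.003, 0, 0, 0, 0, 0, 0, -0.003, 0, 0, 0, 0, 0, 0, -0.003, 0]

```text
clock: 5.8
position: [0.4608, 0.0746, 0.0728]
ee_rot: [-0.457, -3.108, 0.0]
force: [-0.8, 0.2, 0.2]
width: 0.004
gripper_force: 0.0
```

Emit:
arm_command:
  deltas: [0, 0, 0, 0, 0, -0.002, 0, 0, 0, 0, 0, 0, -0.003, 0, 0, 0, 0, 0, 0, -0.003, 0]

```text
clock: 6.1
position: [0.461, 0.0746, 0.0698]
ee_rot: [0.457, 3.108, 0.0]
force: [-0.5, -0.3, 2.2]
width: 0.006
gripper_force: 0.8
```

```bash
cat > red.py <<'E'
from h import *
w=optics.calibration("wrist");s=sensors.observe();print(s["position"],s["force"],s["ft_torque"],s["width"])
v=optics.get_image("wrist");hsv=cv2.cvtColor(v,cv2.COLOR_BGR2HSV)
m=cv2.inRange(hsv,(0,130,80),(8,255,255))|cv2.inRange(hsv,(172,130,80),(180,255,255))
n,l,st,ce=cv2.connectedComponentsWithStats(m);print([st[i].tolist() for i in range(1,n) if st[i][4]>60])
for z in(.083,.078,.073):
    a=np.array([proj(w,[.4605+.0145*np.cos(t),.0758+.0145*np.sin(t),z]) for t in np.linspace(0,6.28,60)]);print(z,a.min(0)[1])
E
python3 red.py
```

```text
[0.46098791 0.0746132  0.06981461] [-0.5188631  -0.34490746  2.23394482] [ 0.07766333 -0.10170449 -0.04796082] 0.005998848886032758
[[236, 215, 39, 14, 296]]
0.083 216.754468680134
0.078 213.82750948323974
0.073 211.05828568153902
```

Contact: 2.2 N at TCP z ≈ 0.070. Pressing on to the stop.

Emit:
arm_command:
  deltas: [0, 0, 0, 0, 0, -0.003, 0, 0, 0, 0, 0, 0, -0.006, 0, 0, 0, 0, 0, 0, -0.006, 0, 0, 0, 0, 0, 0, -0.006, 0]

```text
clock: 6.55
position: [0.461, 0.0746, 0.0638]
ee_rot: [0.457, 3.108, 0.0]
force: [0.4, -0.3, 2.8]
width: 0.004
gripper_force: 1.5
```

Emit:
arm_command:
  deltas: [0, 0, 0, 0, 0, -0.002, 0, 0, 0, 0, 0, 0, -0.004, 0, 0, 0, 0, 0, 0, -0.004, 0, 0, 0, 0, 0, 0, -0.004, 0]

```text
clock: 6.95
position: [0.4611, 0.0746, 0.0607]
ee_rot: [0.457, 3.108, 0.001]
force: [-5.0, -0.7, 21.0]
width: 0.004
gripper_force: 10.2
```

```bash
python3 red.py
```

```text
[0.46113801 0.07463511 0.06069877] [-4.97390375 -0.66172259 20.96343044] [-0.13027986  0.87159068 -0.02129605] 0.0038335502676369896
[[236, 215, 38, 14, 295]]
0.083 222.34557278068934
0.078 219.09823188973064
0.073 216.0349476533434
```

21 N at the hard stop, with the crown seen at its down height. Lifting off slowly, then over to the red driver with the fingers opening.

Emit:
arm_command:
  deltas: [0, 0, 0, 0, 0, 0.01, 0, 0, 0, 0, 0, 0, 0.03, 0, 0, 0, 0, 0, 0, 0.08, 0, 0, 0, 0, 0, 0, 0.13, 0, 0, 0, 0, 0, 0, 0.18, 0, 0, 0, 0, 0, 0, 0.22, 50, 0, 0, -0.675, 0.097, 0.209, 0.22, 50, 0, 0, -0.675, 0.097, 0.209, 0.22, 50, 0, 0, -0.675, 0.097, 0.209, 0.22, 50, 0, 0, -0.675, 0.097, 0.209, 0.22, 50, 0, 0, -0.675, 0.097, 0.209, 0.22, 50, 0, 0, -0.675, 0.097, 0.209, 0.22, 50, 0, 0, -0.675, 0.097, 0.209, 0.22, 50, 0, 0, -0.675, 0.097, 0.209, 0.22, 50, 0, 0, -0.675, 0.097, 0.209, 0.22, 50, 0, 0, -0.675, 0.097, 0.209, 0.22, 50]

```text
clock: 8.6
position: [0.5576, 0.2834, 0.2798]
ee_rot: [-1.962, -2.453, 0.0]
force: [0.2, -0.7, 0.3]
width: 0.543
gripper_force: 0.0
```

Run:
```python
from h import *
import pickle
s=sensors.observe();p=s["position"];print(p,s["ee_rot"],s["width"],s["force"])
w=optics.get_image("wrist");c=optics.calibration("wrist");pickle.dump(c,open("w2.pkl","wb"))
sc=optics.get_image("scene");d=optics.calibration("scene")
o=np.zeros((600,800,3),np.uint8);o[:384,:512]=w;o[:384,520:800]=cv2.resize(sc[100:230,190:285],(280,384))
tp=optics.get_image("top");o[390:600,:315]=cv2.resize(tp[150:220,265:370],(315,210),interpolation=cv2.INTER_CUBIC);cv2.imwrite("pics/g1.png",o)
R=cv2.Rodrigues(s["ee_rot"])[0]
for q in([.5577,.284,.17],[.5577,.284,.08]):print("red",proj(c,q),proj(d,q))
for z in(0,.019):print("grasp pt",z,proj(c,p+R@[0,0,z]),proj(d,p+R@[0,0,z]),"fingers",[proj(c,p+R@[0,y,z]) for y in(-.025,.025)])
```

```text
[0.55762165 0.28335335 0.27981818] [-1.96176539e+00 -2.45348422e+00  2.77476365e-04] 0.5426199013518569 [ 0.15676891 -0.65994937  0.30549457]
red [252.14557242 187.30530992] [233.34589599 165.84465681]
red [252.34052627 169.84083408] [234.03889954 199.91426615]
grasp pt 0 [251.34155125 231.44533001] [232.69147101 118.64062175] fingers [array([214.43101104, 231.4874812 ]), array([288.25490156, 231.40317562])]
grasp pt 0.019 [251.48212243 220.68455669] [232.86476169 127.28866758] fingers [array([217.8676158 , 220.72331687]), array([285.09895967, 220.64579382])]
```

View pics/g1.png

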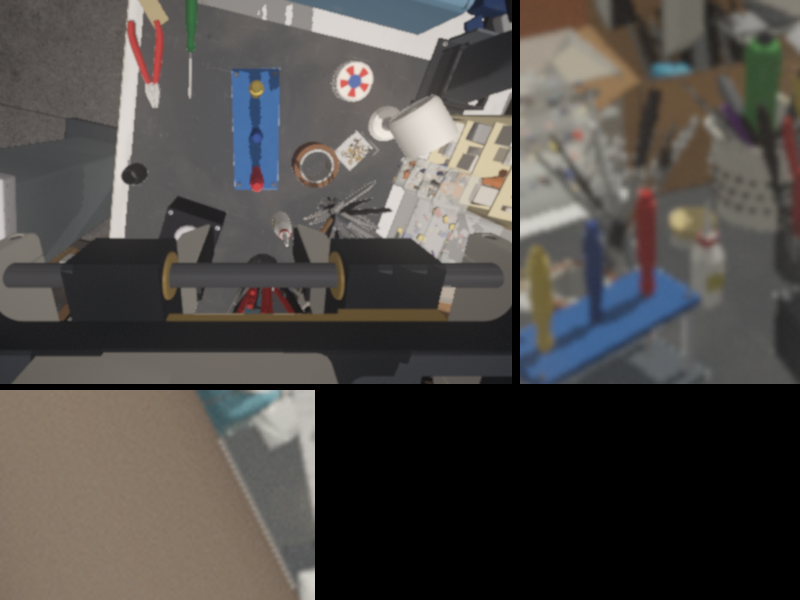

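The wrist view shows the red handle top at ≈(257,187), about 5 px right of prediction, between open fingers whose tips are at ≈(213,228) and (300,228). The yellow (256,88), blue (256,137) and red drivers stand in one vertical line, so the yaw is right. I'm measuring the red handle's colour centroid in the wrist and scene cameras.

Run:
```python
from h import *
from scipy.optimize import least_squares
import pickle
d=optics.calibration("scene")
def bb(v,r):
    hsv=cv2.cvtColor(v,cv2.COLOR_BGR2HSV);m=cv2.inRange(hsv,(0,120,60),(8,255,255))|cv2.inRange(hsv,(172,120,60),(180,255,255))
    k=np.zeros_like(m);k[r[0]:r[1],r[2]:r[3]]=255;ys,xs=np.nonzero(m&k);return xs.min(),xs.max(),ys.min(),ys.max(),xs.mean(),ys.mean()
W=optics.get_image("wrist");w=optics.calibration("wrist");S=optics.get_image("scene");T=cv2.imread("pics/top0.png");t=optics.calibration("top")
obs=[]
for n,im,c,r in(("w",W,w,(155,205,235,280)),("s",S,d,(155,210,222,245)),("t",T,t,(155,182,218,238))):
    b=bb(im,r);print(n,b);obs.append((c,b))
th=np.linspace(0,2*np.pi,24)
def model(p,c):
    a=np.array([proj(c,[p[0]+.0085*np.cos(x),p[1]+.0085*np.sin(x),z]) for x in th for z in(.08,.17)])
    lo,hi=a.min(0),a.max(0);return np.array([(lo[0]+hi[0])/2,(lo[1]+hi[1])/2])
def res(p,ob=obs):return np.concatenate([model(p,c)-[(b[0]+b[1]+1)/2,(b[2]+b[3]+1)/2] for c,b in ob])
for ob in(obs,obs[:1],obs[1:2],obs[2:]):
    f=least_squares(res,[.558,.284],args=(ob,),diff_step=1e-3);print(f.x,f.fun)
```

```text
w (np.int64(251), np.int64(262), np.int64(167), np.int64(190), np.float64(256.31336405529953), np.float64(179.76497695852535))
s (np.int64(229), np.int64(234), np.int64(164), np.int64(198), np.float64(232.29007633587787), np.float64(178.65648854961833))
t (np.int64(224), np.int64(229), np.int64(164), np.int64(176), np.float64(226.864406779661), np.float64(169.64406779661016))
[0.56227315 0.28537087] [-0.50682347  0.10075161  0.02526182  0.62695168 -0.24600716 -1.29136457]
[0.56276988 0.28560902] [ 4.86011231e-11 -1.28466127e-11]
[0.56448821 0.28422668] [-3.97903932e-13 -4.54747351e-13]
[0.55945639 0.28483094] [0.00000000e+00 1.13686838e-12]
```

Emit:
arm_command:
  deltas: [0, 0, 0, 0.0045, 0.002, 0, 50, 0, 0, 0, 0.0045, 0.002, -0.04, 50, 0, 0, 0, 0.0045, 0.002, -0.08, 50, 0, 0, 0, 0.0045, 0.002, -0.11, 50, 0, 0, 0, 0.0045, 0.002, -0.125, 50, 0, 0, 0, 0.0045, 0.002, -0.135, 50, 0, 0, 0, 0.0045, 0.002, -0.14, 50, 0, 0, 0, 0.0045, 0.002, -0.147, 50, 0, 0, 0, 0.0045, 0.002, -0.147, 50, 0, 0, 0, 0.0045, 0.002, -0.147, 50]

```text
clock: 9.85
position: [0.5627, 0.2858, 0.1336]
ee_rot: [1.966, 2.45, 0.002]
force: [0.9, -0.1, 0.3]
width: 0.54
gripper_force: 0.0
```

Emit:
arm_command:
  deltas: [0, 0, 0, 0, 0, 0, 30, 0, 0, 0, 0, 0, 0, 30, 0, 0, 0, 0, 0, 0, 22, 0, 0, 0, 0, 0, 0, 18, 0, 0, 0, 0, 0, 0, 10, 0, 0, 0, 0, 0, 0, 5, 0, 0, 0, 0, 0, 0, 5, 0, 0, 0, 0, 0, 0, 5, 0, 0, 0, 0, 0, 0, 5]
  force: 20

```text
clock: 10.75
position: [0.5623, 0.2856, 0.1329]
ee_rot: [1.966, 2.451, 0.0]
force: [-0.2, 0.3, -0.7]
width: 0.18
gripper_force: 20.0
```

Run:
```python
from h import *
s=sensors.observe();p=s["position"];print(p,s["ee_rot"],s["width"]*92,s["gripper_force"],s["force"],s["ft_torque"])
w=optics.get_image("wrist");sc=optics.get_image("scene")
o=np.zeros((420,800,3),np.uint8);o[:384,:512]=w;o[:384,520:800]=cv2.resize(sc[110:240,190:285],(280,384));cv2.imwrite("pics/g2.png",o)
```

```text
[0.56232853 0.28558766 0.13285812] [1.96578478e+00 2.45052903e+00 7.84879897e-05] 16.554473634774194 19.994789958000183 [-0.23364627  0.26786178 -0.73031201] [-0.11891541  0.03856731 -0.06030444]
```

View pics/g2.png

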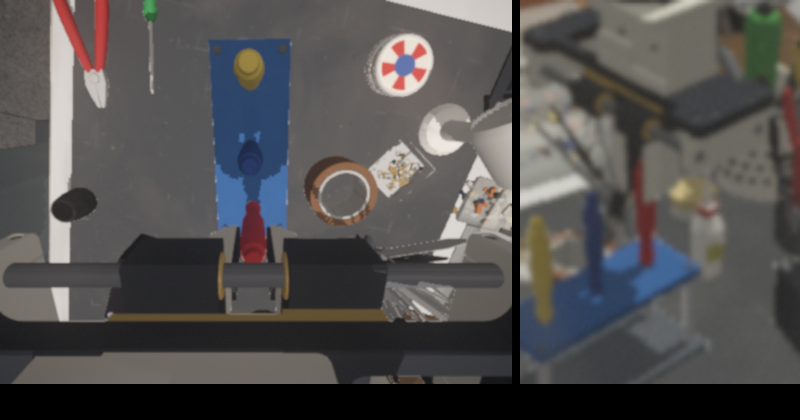

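The red driver is held (16.6 mm, 20 N): the wrist view shows it between the pads at ≈(253,235), with the others standing untouched. Lifting straight up, then over to the bore with a +60° turn to clear the pot of pliers.

Emit:
arm_command:
  deltas: [0, 0, 0, 0, 0, 0, 5, 0, 0, 0, 0, 0, 0.01, 5, 0, 0, 0, 0, 0, 0.03, 5, 0, 0, 0, 0, 0, 0.05, 5, 0, 0, 0, 0, 0, 0.07, 5, 0, 0, 0, 0, 0, 0.09, 5, 0, 0, 0, 0, 0, 0.12, 5, 0, 0, 0, 0, 0, 0.15, 5, 0, 0, 0, 0, 0, 0.18, 5, 0, 0, 0, 0, 0, 0.18, 5]
  force: 30

```text
clock: 11.85
position: [0.5643, 0.2858, 0.3181]
ee_rot: [1.965, 2.448, 0.011]
force: [0.3, -0.7, -0.5]
width: 0.179
gripper_force: 30.0
```

Emit:
arm_command:
  deltas: [0, 0, 0.067, -0.01, -0.018, 0, 5, 0, 0, 0.134, -0.02, -0.034, 0, 5, 0, 0, 0.2, -0.03, -0.05, 0, 5, 0, 0, 0.267, -0.04, -0.067, 0, 5, 0, 0, 0.334, -0.05, -0.084, 0, 5, 0, 0, 0.4, -0.06, -0.1, 0, 5, 0, 0, 0.467, -0.068, -0.115, 0, 5, 0, 0, 0.534, -0.0775, -0.131, 0, 5, 0, 0, 0.6, -0.0775, -0.131, -0.02, 5, 0, 0, 0.667, -0.0775, -0.131, -0.04, 5, 0, 0, 0.667, -0.0775, -0.131, -0.06, 5, 0, 0, 0.667, -0.0775, -0.131, -0.07, 5, 0, 0, 0.667, -0.0775, -0.131, -0.08, 5, 0, 0, 0.667, -0.0775, -0.131, -0.085, 5, 0, 0, 0.667, -0.0775, -0.131, -0.09, 5, 0, 0, 0.667, -0.0775, -0.131, -0.09, 5, 0, 0, 0.667, -0.0775, -0.131, -0.09, 5]

```text
clock: 13.55
position: [0.4851, 0.1547, 0.2232]
ee_rot: [0.476, 3.105, 0.0]
force: [0.5, -1.0, 0.8]
width: 0.18
gripper_force: 30.0
```

Run:
```python
from h import *
s=sensors.observe();p=s["position"];print(p,s["ee_rot"],s["width"]*92,s["gripper_force"],s["force"],s["ft_torque"])
d=optics.calibration("scene");w=optics.calibration("wrist");t=optics.calibration("top")
W=optics.get_image("wrist");S=optics.get_image("scene");T=optics.get_image("top")
for n,q in(("tip",p-[0,0,.117]),("hbot",p-[0,0,.053]),("htop",p+[0,0,.037]),("bore",[.485,.1545,.068])):print(n,"w",proj(w,q),"s",proj(d,q),"t",proj(t,q))
b=proj(w,[.485,.1545,.068]).astype(int);print(b)
cv2.imwrite("raw_w.png",W);cv2.imwrite("raw_s.png",S);cv2.imwrite("raw_t.png",T)
# red bbox
for n,v,r in(("w",W,(150,300,200,310)),("s",S,(110,215,270,330))):
    hsv=cv2.cvtColor(v,cv2.COLOR_BGR2HSV);m=cv2.inRange(hsv,(0,120,60),(8,255,255))|cv2.inRange(hsv,(172,120,60),(180,255,255))
    k=np.zeros_like(m);k[r[0]:r[1],r[2]:r[3]]=255;nn,l,st,ce=cv2.connectedComponentsWithStats(m&k);print(n,[(st[i].tolist(),ce[i].round(1)) for i in range(1,nn) if st[i][4]>20])
s3=cv2.resize(S[120:225,265:340],(400,560),interpolation=cv2.INTER_CUBIC)
w3=cv2.resize(W[b[1]-70:b[1]+70,b[0]-50:b[0]+50],(400,560),interpolation=cv2.INTER_CUBIC)
print("crop orig w",b[0]-50,b[1]-70,"x4; s 265,120 x5.33");cv2.imwrite("pics/b1.png",np.hstack([s3,w3]))
```

```text
[0.48509569 0.15465336 0.22318489] [4.76388891e-01 3.10474335e+00 4.34071810e-04] 16.57886646252959 29.99493509531021 [ 0.51160983 -1.02032961  0.84686963] [0.00665436 0.01655869 0.03134883]
tip w [252.95351638 185.59790921] s [300.43045474 189.82081491] t [287.67579062 206.42609854]
hbot w [252.89498327 204.97061071] s [302.58449232 165.30225629] t [291.1781007 202.4399071]
htop w [252.73163854 259.03281192] s [305.9211725  127.32214446] t [297.16766126 195.62282511]
bore w [252.83458285 177.39118079] s [299.30143934 203.57624938] t [285.8906137  208.57767369]
[252 177]
w [([240, 202, 27, 61, 1206], array([252.7, 235.4])), ([236, 288, 9, 12, 92], array([239.9, 293.6]))]
s [([279, 140, 14, 33, 188], array([285.9, 156.8]))]
crop orig w 202 107 x4; s 265,120 x5.33
```

View pics/b1.png

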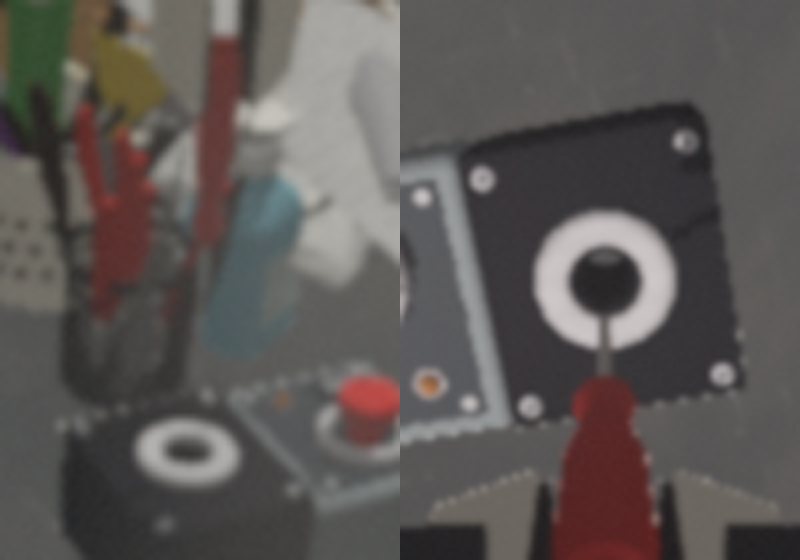

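The scene crop shows the plunger back up, the bore at crop (188,452) and the handle running (225,40)→(208,240), parallel to prediction, so it is upright. The wrist crop has the bore at (605,281) and the shank at column 605, so they line up in y. I'm checking the remaining direction numerically.

Run:
```python
from h import *
S=cv2.imread("raw_s.png");W=cv2.imread("raw_w.png");d=optics.calibration("scene");w=optics.calibration("wrist")
p=np.array([.4851,.15465,.2232])
for z in(.03,.015,0,-.015,-.03,-.045):
    u,v=proj(d,p+[0,0,z]);r=S[int(round(v)),295:316].astype(float);k=np.clip(r[:,2]-r[:,:2].max(1)-15,0,None);print("sc",round(v),"pred",round(u,2),"obs",round(295+(k*np.arange(21)).sum()/k.sum(),2),k.astype(int).tolist())
g=cv2.cvtColor(S,cv2.COLOR_BGR2GRAY)[195:216,285:316];
m=(g>115).astype(np.uint8);n,l,st,ce=cv2.connectedComponentsWithStats(m);print([(st[i].tolist(),ce[i].round(2)+[285,195]) for i in range(1,n) if st[i][4]>30])
ys,xs=np.nonzero(m);c=cv2.fitEllipse(max(cv2.findContours(m,cv2.RETR_EXTERNAL,cv2.CHAIN_APPROX_NONE)[0],key=len));print("ellipse",c[0][0]+285,c[0][1]+195,c[1],"pred",proj(d,[.4851,.1547,.068]))
gw=cv2.cvtColor(W,cv2.COLOR_BGR2GRAY);print("wrist rows 168..206 cols 249..257");
for v in range(168,206,1):print(v,gw[v,247:260].tolist())
```

```text
sc 130 pred 305.65 obs 306.63 [0, 0, 0, 0, 0, 0, 0, 0, 0, 8, 23, 27, 27, 24, 14, 0, 0, 0, 0, 0, 0]
sc 137 pred 305.07 obs 306.55 [0, 0, 0, 0, 0, 0, 0, 0, 0, 13, 21, 23, 24, 23, 14, 0, 0, 0, 0, 0, 0]
sc 143 pred 304.5 obs 304.92 [0, 0, 0, 0, 0, 0, 3, 12, 19, 22, 22, 23, 21, 11, 0, 0, 0, 0, 0, 0, 0]
sc 150 pred 303.95 obs 304.62 [0, 0, 0, 0, 0, 0, 0, 12, 19, 22, 21, 20, 14, 2, 0, 0, 0, 0, 0, 0, 0]
sc 156 pred 303.4 obs 304.61 [0, 0, 0, 0, 0, 0, 0, 6, 16, 20, 19, 16, 10, 0, 0, 0, 0, 0, 0, 0, 0]
sc 162 pred 302.87 obs 303.57 [0, 0, 0, 0, 0, 0, 6, 19, 21, 20, 19, 9, 0, 0, 0, 0, 0, 0, 0, 0, 0]
[([6, 4, 19, 12, 150], array([299.94, 204.47]))]
ellipse 299.8975067138672 204.3919506072998 (11.210517883300781, 18.47115707397461) pred [299.20439045 203.57995955]
wrist rows 168..206 cols 249..257
168 [188, 179, 168, 157, 143, 132, 130, 135, 146, 160, 176, 188, 196]
169 [172, 148, 121, 104, 93, 88, 88, 88, 94, 108, 134, 161, 183]
170 [138, 100, 78, 77, 82, 86, 86, 83, 79, 76, 84, 111, 151]
171 [91, 62, 66, 78, 86, 88, 87, 86, 83, 75, 63, 66, 103]
172 [57, 47, 55, 67, 72, 76, 76, 76, 70, 61, 50, 48
[... 1302 characters left out ...]
142, 119, 101]
194 [66, 79, 95, 103, 99, 94, 91, 95, 100, 99, 86, 71, 62]
195 [55, 58, 61, 67, 81, 89, 88, 80, 70, 62, 57, 56, 55]
196 [56, 56, 56, 61, 78, 88, 89, 76, 65, 57, 56, 56, 55]
197 [56, 57, 56, 62, 78, 87, 87, 78, 64, 56, 54, 53, 53]
198 [55, 57, 57, 60, 78, 88, 86, 77, 64, 56, 55, 56, 55]
199 [55, 57, 56, 62, 77, 87, 86, 76, 64, 56, 55, 55, 56]
200 [56, 55, 56, 61, 74, 80, 78, 72, 63, 57, 55, 54, 55]
201 [57, 57, 58, 60, 65, 66, 65, 65, 59, 57, 56, 55, 56]
202 [58, 59, 60, 58, 59, 60, 59, 58, 58, 57, 56, 56, 56]
203 [60, 61, 61, 59, 58, 57, 57, 57, 58, 56, 58, 57, 55]
204 [64, 62, 61, 58, 58, 58, 56, 58, 57, 58, 57, 57, 55]
205 [66, 64, 61, 59, 57, 55, 57, 57, 55, 57, 58, 58, 59]
```

Everything agrees within about 1 mm against a 5.6 mm clearance. Lowering to just above the mouth for a last check.

Emit:
arm_command:
  deltas: [0, 0, 0, 0, 0, -0.006, 5, 0, 0, 0, 0, 0, -0.012, 5, 0, 0, 0, 0, 0, -0.018, 5, 0, 0, 0, 0, 0, -0.024, 5, 0, 0, 0, 0, 0, -0.03, 5, 0, 0, 0, 0, 0, -0.03, 5, 0, 0, 0, 0, 0, -0.03, 5, 0, 0, 0, 0, 0, -0.03, 5]

```text
clock: 14.5
position: [0.485, 0.1546, 0.1931]
ee_rot: [0.476, 3.105, 0.0]
force: [-0.5, -1.0, -1.1]
width: 0.183
gripper_force: 30.0
```

Run:
```python
from h import *
s=sensors.observe();p=s["position"];print(p,s["ee_rot"],s["force"],s["width"])
w=optics.calibration("wrist");W=optics.get_image("wrist");g=cv2.cvtColor(W,cv2.COLOR_BGR2GRAY)
for n,q in(("tip",p-[0,0,.117]),("bore",[.4851,.1547,.068]),("bore+2x",[.4871,.1547,.068])):print(n,proj(w,q))
b=proj(w,[.4851,.1547,.068]).astype(int)
m=cv2.inRange(g[b[1]-40:b[1]+40,b[0]-45:b[0]+45],140,255);cn=max(cv2.findContours(m,cv2.RETR_EXTERNAL,cv2.CHAIN_APPROX_NONE)[0],key=cv2.contourArea)
e=cv2.fitEllipse(cn);print("collar",e[0][0]+b[0]-45,e[0][1]+b[1]-40,e[1])
th=np.linspace(0,6.28,60);a=np.array([proj(w,[.4851+.022*np.cos(x),.1547+.022*np.sin(x),.068]) for x in th],np.float32);print("pred collar",cv2.fitEllipse(a))
for v in range(b[1]-10,b[1]+20,1):print(v,g[v,b[0]-9:b[0]+11].tolist())
S=optics.get_image("scene")[190:212,285:316];d=optics.calibration("scene");print("tip s",proj(d,p-[0,0,.117]),"bore s",proj(d,[.4851,.1547,.068]))
gs=cv2.cvtColor(S,cv2.COLOR_BGR2GRAY)
for i in range(22):print(190+i,gs[i,5:25].tolist())
```

```text
[0.48503389 0.15462649 0.1930589 ] [4.76394042e-01 3.10487933e+00 3.75875363e-04] [-0.52790321 -1.01437483 -1.05496057] 0.18270104713336832
tip [252.98226752 185.59844508]
bore [253.06873214 183.74721398]
bore+2x [253.60691895 185.40288861]
collar 252.5868034362793 182.8388786315918 (33.15818405151367, 35.156883239746094)
pred collar ((253.070068359375, 183.34603881835938), (38.27008819580078, 39.5307502746582), 90.09333801269531)
173 [199, 199, 199, 197, 193, 185, 176, 170, 170, 170, 170, 171, 178, 190, 197, 201, 202, 203, 203, 202]
174 [199, 198, 194, 184, 170, 150, 127, 112, 108, 108, 109, 114, 133, 158, 176, 190, 200, 203, 203, 201]
175 [198, 193, 179, 153, 121, 95, 80, 77, 77, 76, 76, 77, 85, 101, 125, 157, 185, 197, 198, 191]
176 [194, 177, 145, 106, 71, 58, 72, 83, 84, 86, 85, 83, 73, 61, 71, 106, 149, 172, 176, 166]
177 [180, 144, 97, 64, 48, 49, 63, 73, 76, 76, 75, 73, 63, 49, 49, 62, 92, 118, 133, 136]
178 [159, 107, 63, 48, 42, 42, 47, 50, 50, 52, 51, 50, 45, 40, 41, 45, 53, 73, 101, 127]
179 [137, 81, 51, 43, 40, 40, 40, 41, 41, 41, 39, 41, 40, 38, 40, 43, 48, 61, 101, 14
[... 3604 characters left out ...]
9, 173, 159, 125]
205 [101, 141, 166, 176, 170, 140, 98, 74, 67, 62, 61, 62, 70, 88, 125, 156, 170, 172, 162, 131]
206 [87, 125, 152, 166, 165, 147, 124, 113, 108, 103, 98, 101, 108, 124, 148, 165, 172, 170, 156, 124]
207 [72, 99, 128, 145, 151, 152, 151, 151, 152, 148, 143, 145, 151, 157, 165, 170, 169, 160, 142, 109]
208 [62, 76, 98, 118, 130, 144, 154, 159, 162, 163, 162, 164, 166, 166, 167, 165, 155, 141, 119, 91]
209 [56, 64, 74, 90, 104, 120, 132, 141, 148, 153, 153, 155, 156, 153, 149, 142, 130, 112, 91, 74]
210 [54, 57, 60, 67, 79, 89, 101, 111, 118, 122, 127, 128, 126, 122, 117, 108, 97, 85, 74, 67]
211 [55, 56, 54, 57, 61, 67, 74, 81, 86, 90, 93, 94, 91, 92, 87, 80, 73, 70, 67, 68]
```

The tip and bore centre agree to about 1 mm; nudging −1 mm in x and +0.5 mm in y, then lowering to the 40 mm depth.

Emit:
arm_command:
  deltas: [0, 0, 0, -0.001, 0.0005, 0, 5, 0, 0, 0, -0.001, 0.0005, 0, 5, 0, 0, 0, -0.001, 0.0005, -0.004, 5, 0, 0, 0, -0.001, 0.0005, -0.008, 5, 0, 0, 0, -0.001, 0.0005, -0.012, 5, 0, 0, 0, -0.001, 0.0005, -0.016, 5, 0, 0, 0, -0.001, 0.0005, -0.02, 5, 0, 0, 0, -0.001, 0.0005, -0.024, 5, 0, 0, 0, -0.001, 0.0005, -0.028, 5, 0, 0, 0, -0.001, 0.0005, -0.032, 5, 0, 0, 0, -0.001, 0.0005, -0.036, 5, 0, 0, 0, -0.001, 0.0005, -0.04, 5, 0, 0, 0, -0.001, 0.0005, -0.044, 5, 0, 0, 0, -0.001, 0.0005, -0.047, 5, 0, 0, 0, -0.001, 0.0005, -0.048, 5, 0, 0, 0, -0.001, 0.0005, -0.048, 5, 0, 0, 0, -0.001, 0.0005, -0.048, 5, 0, 0, 0, -0.001, 0.0005, -0.048, 5, 0, 0, 0, -0.001, 0.0005, -0.048, 5, 0, 0, 0, -0.001, 0.0005, -0.048, 5]

```text
clock: 16.6
position: [0.4838, 0.1551, 0.1449]
ee_rot: [0.476, 3.105, 0.0]
force: [-0.2, 0.1, -0.1]
width: 0.182
gripper_force: 30.0
```

Run:
```python
from h import *
s=sensors.observe();p=s["position"];print(p,s["ee_rot"],s["force"],s["ft_torque"],s["width"]*92,s["gripper_force"],abs(s["dq"]).max())
d=optics.calibration("scene");S=optics.get_image("scene")
for n,q in(("hbot",p-[0,0,.053]),("htop",p+[0,0,.037]),("bore",[.4846,.1545,.068])):print(n,proj(d,q))
u=int(round(proj(d,p-[0,0,.04])[0]))
for v in range(178,208):print(v,[tuple(map(int,S[v,x])) [2]-int(S[v,x][1]) for x in range(295,311)],S[v,295:311,1].tolist())
```

```text
[0.48384693 0.15512149 0.14491441] [4.76230896e-01 3.10518643e+00 1.99484260e-04] [-0.22088303  0.12190871 -0.12514842] [ 0.01492968  0.01299387 -0.01591946] 16.772147128063782 29.994883239269257 0.001300684438483649
hbot [300.13086669 195.3735395 ]
htop [303.16889563 160.91390088]
bore [299.40463196 203.66667438]
178 [15, 18, 12, 17, 30, 37, 36, 36, 38, 35, 26, 6, -7, -12, -14, -13] [61, 55, 55, 52, 57, 57, 59, 59, 58, 61, 67, 79, 87, 91, 91, 92]
179 [12, 14, 10, 16, 30, 37, 37, 37, 36, 35, 23, 4, -9, -12, -13, -12] [68, 58, 55, 54, 57, 58, 58, 59, 62, 60, 68, 81, 88, 90, 92, 92]
180 [9, 8, 7, 15, 30, 37, 38, 36, 36, 35, 22, 3, -10, -13, -12, -12] [72, 64, 57, 54, 57, 58, 58, 60, 61, 60, 68, 81, 89, 91, 92, 92]
181 [3, 6, 6, 15, 29, 37, 38, 39, 36, 32, 20, 0, -10, -13, -13, -12] [76, 63, 56, 54, 58, 57, 59, 57, 61, 63, 71, 83, 89, 91, 91, 92]
182 [3, 2, 3, 14, 30, 37, 36, 37, 36, 32, 16, -1, -12, -13, -13, -12] [72, 63, 57, 55, 54, 57, 59, 60, 60, 62, 73, 83, 89, 92, 91, 92]
183 [3, 2, 5, 14, 29, 36, 38, 37, 35, 28, 9, -5, -11, -13, -13, -12] [70, 61, 55, 54, 55, 57, 57, 58, 60, 65,
[... 2394 characters left out ...]
16, 106, 98, 95, 101, 114, 130, 150, 165, 167, 153, 124, 88, 68]
203 [2, 3, 3, 1, 1, 1, 2, 2, 2, 2, 3, 2, 3, 3, 3, 1] [145, 109, 83, 77, 81, 84, 85, 90, 105, 131, 158, 171, 166, 145, 109, 78]
204 [2, 1, 2, 2, 1, 2, 1, 1, 3, 3, 2, 3, 3, 3, 2, 2] [137, 93, 64, 63, 72, 79, 75, 74, 84, 117, 152, 165, 166, 155, 124, 86]
205 [3, 1, 2, 2, 1, 3, 2, 1, 2, 2, 3, 2, 2, 3, 3, 2] [131, 90, 62, 65, 76, 77, 72, 68, 80, 112, 140, 150, 151, 147, 124, 88]
206 [1, 1, 2, 2, 1, 2, 2, 3, 3, 2, 2, 2, 2, 3, 2, 4] [125, 98, 87, 97, 108, 105, 98, 89, 92, 110, 127, 128, 128, 127, 108, 81]
207 [2, 1, 2, 1, 2, 1, 2, 2, 2, 3, 2, 2, 2, 2, 1, 2] [118, 112, 120, 136, 144, 138, 128, 115, 109, 111, 114, 114, 111, 109, 94, 75]
```

```bash
python3 -c "
from cell import arm;print(arm.sign_off())"
```

```text
the job is handed in; nothing more can be done
None
```

I pressed the plunger to its stop and it sprang back. The red screwdriver is now held upright and still in the bore, with its tip about 40 mm below the mouth and within about 1 mm of centre by my measurements. No contact force showed while lowering it, and the job is handed in.

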